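# Put the readout's flat battery pack on charge

### The job

The cordless readout's battery is flat: squeeze the orange release tab of its battery pack fully in and, keeping it squeezed, draw the pack straight up out of the readout without straining the latch. Then put the pack on charge: let it down into the empty bay of the desk charger, tab facing the same way round as in the readout, and press it gently home until it clicks, with the tab sprung fully out again. Feel your way rather than forcing it, and leave the specimen, the steel block and the mouse where they are.

Things in the scene. Friction and masses are not known exactly. Their poses are not given: they have to be found in the camera images.
- readout: cordless readout, light grey, 92 wide x 134 long x 46 mm high, fixed. Origin on the bench straight under the centre of its battery bay; x to its back, y to its left, z up. In front (-x) a console with dark screen and keys slopes down from 34 to 16 mm; the flat top round the bay (x -37 to +32, y -46 to +46 mm) is 46 mm high. The pack stands latched in the bay at the start.
- readout_bay (a point): centre of the floor of the readout's bay, 14 mm above the bench; axes as the readout's. The bay is 41.5 (x) x 63.5 (y) mm and 32 mm deep, with a 1 mm lead-in at the mouth; under an 8 mm thick ledge its -x wall has a pocket for the pack's hook.
- charger: desk charger, mid grey with a black top and two small lamps on its front slope, 92 wide x 108 long x 46 mm high, fixed. Origin on the bench straight under the centre of its bay; axes and flat top as the readout's, console in front (-x). The bay is empty at the start.
- charger_bay (a point): centre of the floor of the charger's bay, 14 mm above the bench; axes as the charger's. Bay, ledge and hook pocket (-x side) as in the readout, but sprung contact pins stand 5 mm above the floor and push the pack up with 4 to 6 N: a pack let go before it is latched rises by up to 5 mm and must be pressed down on its top (about 10 to 15 N, best towards the tab) until the tab snaps out.
- pack: battery pack, dark slate, 40 (x) x 62 (y) x 66 mm (z), 0.15 to 0.26 kg, loose; origin at the centre of its underside, z up, orange tab on its -x face. The lowest 6 mm are 1.5 mm narrower on each side. In a bay its lower 32 mm are inside with 0.75 mm play on each side, the upper 34 mm stand out; latched, it can rock and rise 1 to 2 mm.
- pack_grip (a point): point on the pack's vertical axis, 50 mm above its underside (18 mm above the housing's top while seated), at the height of the tab; axes as the pack's. A grasp here along the pack's x, one finger on the tab and one on the back, squeezes the tab: 46 mm across with the tab out, 40 mm with it flush.
- tab (a joint): travel (m) of the sprung orange tab into the pack, along +x: 0 out, 0.006 flush (2 N to start, 5 N flush). The tab is 18 mm wide, 40 to 56 mm above the underside. It carries a hook 4 mm deep, flat on top, 14 to 23 mm above the underside, which clears the ledge beyond 0.004 and holds firmly below. Not yet home in a bay, the wall holds the tab at about 0.003; back at 0 it is latched.
- specimen: brown resin-mounted metal specimen, a disc 30 mm across and 19 mm high, loose; origin at the centre of its underside. Bystander.
- ref_block: round bright steel hardness block, 50 mm across, 15 mm high, loose; origin at the centre of its underside. Bystander.
- mouse: black computer mouse, 113 x 60 x 37 mm, loose; origin at the centre of its underside. Bystander.

How it is judged:
By the outcome, as a careful person would: the job done as asked, in the order asked, and still so for the second after the job is handed in, with the robot touching nothing.
It also fails if it takes over 54 s, if anything falls off the work surface, if the arm or the gripper's body presses on something with over 40 N, if the wrist force passes 120 N, or if a joint passes its speed limit or range.

### The arm

A 6-joint arm with a two-finger parallel gripper is mounted at the origin on a cart in front of the work surface, level with it; the furniture and walls round the work are solid. World frame = base frame: x ahead of the robot, y to its left, z up, the work surface at z = 0. Lengths are in mm, angles in rad, forces in N, time in s.
With the tool pointing down it reaches from about 350 to 975 mm from the base axis. Payload 7.1 kg.
Tool frame: the origin (TCP) lies midway between the tips of the shut fingers; the grasp point (between the pads) lies 19 mm behind it (ctrl.hold_point_z is the distance from the TCP to the grasp point, in mm); x points along the fingers, y is the direction in which the jaws open and shut, and the axes are right-handed (so a half turn about x gives the same grasp; the last joint's range is limited). The gripper opens to 88 mm and grips with 3 to 60 N. Pads are 20 mm wide; open, the fingers measure 115 mm over their backs; the gripper's body (75 mm by 178 mm) begins 61 mm behind the grasp point.
Start: joints at [-1.197, 0.423, 1.63, -0, 1.089, -0.019], TCP at [239.251, -577.377, 222.675] pointing down, gripper open.
Joint ranges: [-3, 3], [-0.9, 2.11], [0.09, 2.58], [-1.31, 4.45], [0.11, 2.69], [-2.54, 2.54]. Speed limits (rad/s): [2.39, 2.39, 3.01, 3.14, 3.14, 3.14].

### API

Orientations are given as a rotation vector (axis times angle).
In Python, from workcell import ctrl, get_image, calibration gives the robot as it stands.
- The arm moves only by the tool move_arm, never from a script. Its argument "rows" is a list of rows, each a list of 5 numbers: the shift along the world's x, y, z in mm, then the turn about the world's z in rad, then the closure, from -1 (fully open) to 1 (shut). In form: [[tx, ty, tz, roll, jaw], ...]. A call has 1 to 12 rows; each row is the pose to reach, as a shift and turn from the pose measured when the call began; what a row does not reach only later rows make up. A row lasts 1/8 s, in which the tool goes at most 62.5 mm and 10.7 degrees, less where a joint would pass 70% of its speed; a pose out of reach is approached as far as the arm can. A call with a gripper value outside its range is refused whole. The fingers move at their own pace and stop on an object; the grip force is fixed at half the most. Time passes only in rows, so rows that repeat a pose let the fingers close. It gives the time, the measured TCP pose, the force and the opening at its end, in the units of the state.
- ctrl.get_obs(): the state, without advancing time (a new reading comes with each control period).
- get_image(name): name is "side" or "top" or "wrist"; returns the picture (400x640x3 uint8, blue, green, red); there is no depth.
- calibration(name): a dict with "fx", "fy", "cx", "cy" (pixels), "view" (4x4, takes a point from world to camera coordinates); the wrist camera has in their place "T_tool_cam" (4x4, takes a point from camera to tool coordinates, whose origin is the TCP and whose axes are the tool frame's). Camera axes: x right, y up, looking along -z (the intrinsics and any distortion apply to the point x, -y, -z); pixel columns grow to the right and rows downward; lengths in mm; the calibration is good to about 2 mm. The wrist camera is an equidistant fisheye: a pixel r from the principal point sees the ray r / f radians off the axis. A picture is of the moment at which its call begins: read the wrist's pose just before it. calibration takes no time and is no camera call.
- ctrl.close_job(): hands the job in, once; it reports no verdict.
The state is a dict: "t": time; "qpos": joint angles; "qvel": joint speeds; "joint_torque": joint torques, N m; "ee_pos": TCP position; "orientation": TCP orientation; "ft_force": force on the tool from outside, world axes, zero at the start; "moment": the same for the moment, N m; "width": finger opening in mm.
Only numpy, scipy, OpenCV 4.12 (cv2) and the standard library are available. Lean on these libraries where they do the work, as an engineer would, in place of code of your own. Each camera call takes 0.05 s, during which the arm holds its last target.

## Working session

There is one attempt and no reset: what is moved stays moved. The work goes in short steps, Python scripts to look and compute and a tool call to move; the robot and the scene stay as the last step left them, time stands still between calls to the robot, and variables do not carry over. Pictures are saved under pics/ and viewed, and the job is handed in when it is done.

Besides the shell and the picture viewer there is one more tool, called after "Call:" as name(argument=value, ...) on one line, values as JSON. move_arm: Moves the arm, as the interface text tells. Its arguments: {"type":"object","properties":{"rows":{"type":"array"}},"required":["rows"]}

```bash
mkdir -p pics; ls
python3 - <<'E'
from workcell import ctrl,get_image,calibration
import cv2,numpy as np
np.set_printoptions(suppress=True,precision=4)
print(ctrl.get_obs(), ctrl.hold_point_z)
for n in ("side","top","wrist"):
    cv2.imwrite(f"pics/{n}0.png",get_image(n)); print(n,calibration(n))
E
```

```text
pics
{'t': 0.0, 'qpos': array([-1.197 ,  0.4238,  1.6307, -0.    ,  1.0886, -0.019 ]), 'qvel': array([ 0.0003, -0.0014, -0.0003, -0.0011,  0.0005, -0.002 ]), 'joint_torque': array([ -0.0002, -54.4626, -27.3666,   0.0642,   0.0229,  -0.0001]), 'ee_pos': array([ 239.0508, -576.8579,  221.8995]), 'orientation': array([ 2.0062,  0.4008, -2.0068]), 'ft_force': array([-0.0695,  0.1374, -0.4091]), 'moment': array([-0.0024, -0.0111, -0.0175]), 'width': 87.81348540281736} 18.700000000000003
side {'fx': 431.2912566689433, 'fy': 431.2912566689433, 'cx': 316.43377482921466, 'cy': 201.84028112943452, 'view': array([[  -0.9607,    0.2774,   -0.0143,  519.2928],
       [  -0.2518,   -0.8481,    0.4661,  -29.073 ],
       [   0.1171,    0.4514,    0.8846, -906.4561],
       [   0.    ,    0.    ,    0.    ,    1.    ]])}
top {'fx': 462.9025190997458, 'fy': 462.9025190997458, 'cx': 317.022290519841, 'cy': 190.33470865371044, 'view': array([[   0.0098,   -0.9999,    0.0122, -161.1073],
       [   0.9884,    0.0115,    0.1517, -513.8105],
       [  -0.1518,    0.0106,    0.9883, -836.191 ],
       [   0.    ,    0.    ,    0.    ,    1.    ]])}
wrist {'fx': 309.70691628693146, 'fy': 309.70691628693146, 'cx': 322.97888999827717, 'cy': 196.89078106566313, 'T_tool_cam': array([[  -0.0009,    0.303 ,   -0.953 , -162.1659],
       [   1.    ,   -0.0005,   -0.0011,   -0.2883],
       [  -0.0008,   -0.953 ,   -0.303 ,  -84.4865],
       [   0.    ,    0.    ,    0.    ,    1.    ]])}
```

View pics/side0.png

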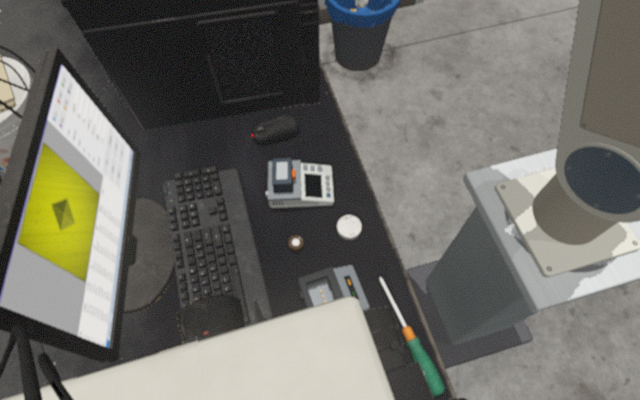

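View pics/top0.png

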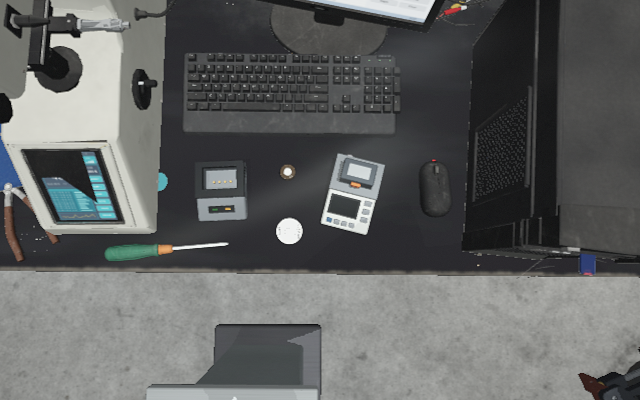

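View pics/wrist0.png

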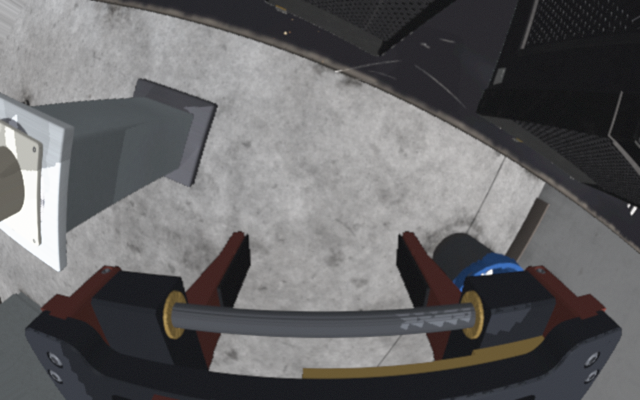

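The side view shows the readout with the pack at (285,175) and the charger at (330,287), partly hidden. In the top view the readout is at (352,195), the charger at (221,190), the specimen at (287,172), the block at (289,231) and the mouse at (434,188). I'll zoom in on these next.

```bash
cat > h.py <<'E'
import numpy as np,cv2
from scipy.spatial.transform import Rotation as R
from workcell import ctrl,get_image,calibration
np.set_printoptions(suppress=True,precision=2)
def ray(n,uv,pose=None):
    c=calibration(n); d=np.array([(uv[0]-c['cx'])/c['fx'],(uv[1]-c['cy'])/c['fy']])
    if n=='wrist':
        r=np.hypot(*d); s=np.sin(r)/r if r>1e-9 else 1
        v=np.array([d[0]*s,-d[1]*s,-np.cos(r)]); T=c['T_tool_cam']
        p,rv=pose; Rt=R.from_rotvec(rv).as_matrix()
        return p+Rt@T[:3,3], Rt@(T[:3,:3]@v)
    V=c['view']; Rm=V[:3,:3]; return -Rm.T@V[:3,3], Rm.T@np.array([d[0],-d[1],-1])
def plane(n,uv,z,pose=None):
    o,v=ray(n,uv,pose); return o+v*(z-o[2])/v[2]
def tri(*rays):
    A=np.zeros((3,3));b=np.zeros(3)
    for o,v in rays:
        v=v/np.linalg.norm(v);P=np.eye(3)-np.outer(v,v);A+=P;b+=P@o
    p=np.linalg.solve(A,b); return p,[np.linalg.norm(np.cross(p-o,v/np.linalg.norm(v))) for o,v in rays]
def proj(n,p,pose=None):
    c=calibration(n)
    if n=='wrist':
        T=c['T_tool_cam'];Rt=R.from_rotvec(pose[1]).as_matrix()
        q=T[:3,:3].T@(Rt.T@(np.asarray(p)-pose[0])-T[:3,3]); x,y,z=q[0],-q[1],-q[2]
        th=np.arctan2(np.hypot(x,y),z);k=th/np.hypot(x,y); return np.array([c['cx']+c['fx']*x*k,c['cy']+c['fy']*y*k])
    q=c['view'][:3,:3]@np.asarray(p)+c['view'][:3,3]; return np.array([c['cx']-c['fx']*q[0]/q[2],c['cy']+c['fy']*q[1]/q[2]])
def crop(im,x0,y0,x1,y1,s,name):
    cv2.imwrite('pics/'+name,cv2.resize(im[y0:y1,x0:x1],None,fx=s,fy=s,interpolation=cv2.INTER_CUBIC))
E
python3 - <<'E'
from h import *
t=cv2.imread('pics/top0.png')
crop(t,185,140,265,230,6,'tc.png'); crop(t,310,145,390,240,6,'tr.png')
crop(cv2.imread('pics/side0.png'),255,145,345,215,8,'sr.png')
for n,uv,z in (('top',(352,165),66),('top',(221,180),46),('top',(287,172),19),('top',(289,231),15),('top',(434,188),20)): print(plane(n,uv,z))
E
```

```text
[ 559.82 -219.72   66.  ]
[532.19  25.38  46.  ]
[554.25 -96.94  19.  ]
[ 439.72 -102.81   15.  ]
[ 525.85 -383.29   20.  ]
```

View pics/tc.png

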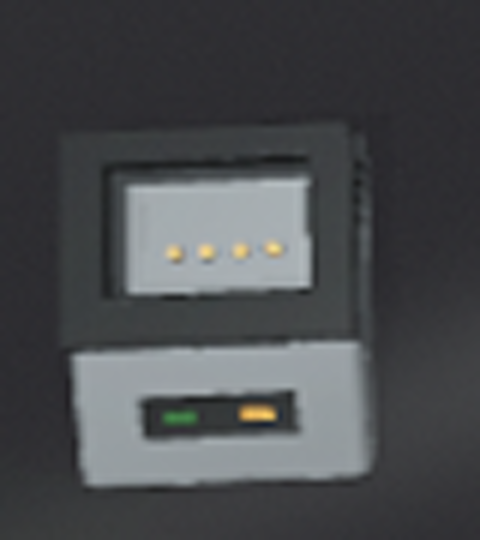

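View pics/tr.png

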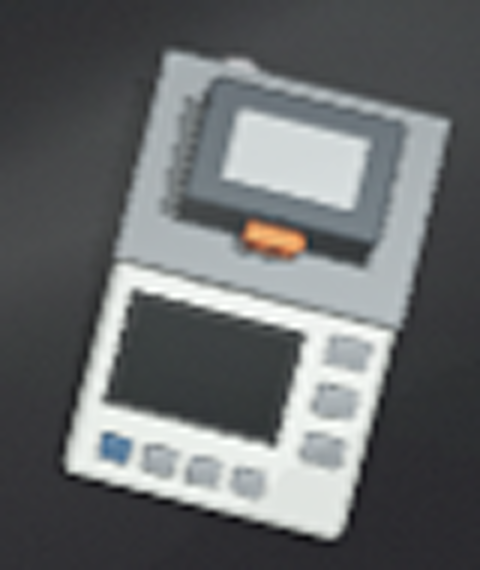

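View pics/sr.png

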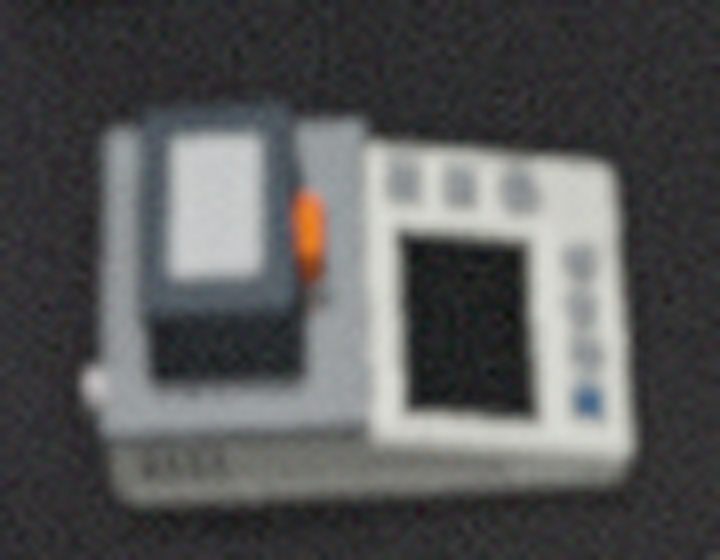

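Top crop: the pack's top face has its corners near crop pixels (218,78), (405,122), (372,247) and (190,205), with the tab facing the console at (275,238). The charger bay mouth runs from (105,165) to (310,290). For a finer measurement I'll work out a wrist look from above each bay.

Run:
```python
from h import *
def m(c,x0,y0,s=6): return [( (x+.5)/s-.5+x0,(y+.5)/s-.5+y0) for x,y in c]
P=[plane('top',u,80)[:2] for u in m([(218,78),(405,122),(372,247),(190,205)],310,145)]
print('pack',P,np.mean(P,0),[np.linalg.norm(P[i]-P[i-1]) for i in range(4)])
C=[plane('top',u,46)[:2] for u in m([(105,165),(308,155),(312,290),(105,298)],185,140)]
print('bay',C,np.mean(C,0),[np.linalg.norm(C[i]-C[i-1]) for i in range(4)])
o=ctrl.get_obs();Rt=R.from_rotvec(o['orientation']).as_matrix();print(Rt)
print(np.degrees(np.arctan2(Rt[1,1],Rt[0,1])))
```

```text
pack [array([ 570.55, -207.39]), array([ 557.58, -264.3 ]), array([ 518.94, -253.94]), array([ 531.16, -198.93])] [ 544.56 -231.14] [np.float64(40.28861170464701), np.float64(58.372948027518746), np.float64(40.005188571654344), np.float64(56.353628612698394)]
bay [array([556.53,  62.05]), array([560.52,  -1.61]), array([517.45,  -4.43]), array([514.16,  60.05])] [537.16  29.01] [np.float64(42.412633772731105), np.float64(63.79170423449875), np.float64(43.16697163196343), np.float64(64.55792682168791)]
[[-0.    0.38 -0.92]
 [ 0.   -0.92 -0.38]
 [-1.   -0.   -0.  ]]
-67.49785121778716
```

Call:
move_arm(rows=[[10,50,0,0.1,-1],[20,105,0,0.25,-1],[35,160,0,0.4,-1],[50,215,0,0.55,-1],[80,260,0,0.7,-1],[130,280,0,0.85,-1],[185,295,-20,0.95,-1],[240,297,-50,0.95,-1],[294,297,-80,0.95,-1],[294,297,-90,0.95,-1],[294,297,-90,0.95,-1]])

```text
t: 1.52
ee_pos: [531.7, -279.3, 130.8]
orientation: [1.374, 1.097, -1.378]
ft_force: [0.5, 0.6, 0.5]
width: 87.9
```

```bash
cat > w.py <<'E'
import sys,json
from h import *
o=ctrl.get_obs(); im=get_image('wrist'); cv2.imwrite(f'pics/{sys.argv[1]}.png',im)
json.dump([list(o['ee_pos']),list(o['orientation'])],open(f'pics/{sys.argv[1]}.json','w'))
Rt=R.from_rotvec(o['orientation']).as_matrix()
print(o['t'],o['ee_pos'],np.degrees(np.arctan2(Rt[1,1],Rt[0,1])),o['ft_force'],o['width'],o['qpos'])
E
python3 w.py w1
```

```text
1.525 [ 531.72 -279.3   130.77] -13.038214229713587 [0.49 0.56 0.46] 87.9279389650725 [-0.5   0.51  1.74 -0.    0.9  -0.28]
```

View pics/w1.png

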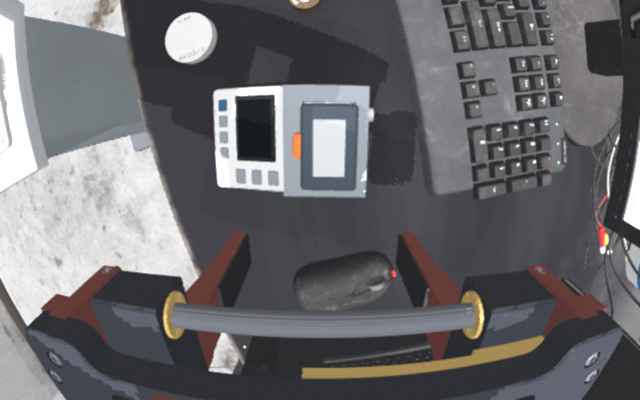

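The pack is clearly visible at (330,146), almost square in the picture, with the orange tab at (296,146). Now its corners.

Run:
```python
from h import *
im=cv2.imread('pics/w1.png'); crop(im,200,75,390,210,4,'w1c.png')
crop(im,275,90,380,205,5,'w1d.png')
```

```text
(no output)
```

View pics/w1d.png

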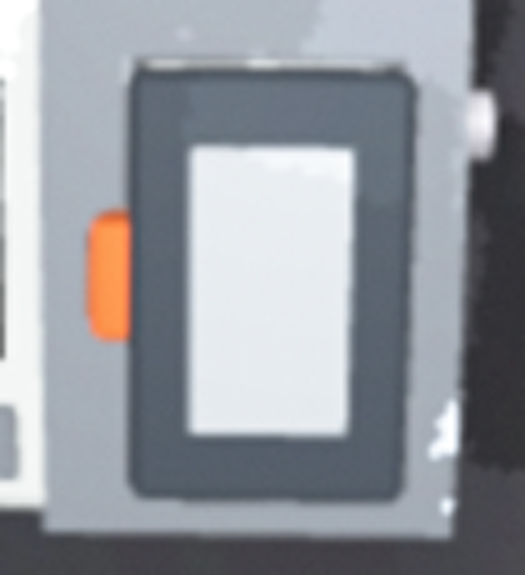

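Crop: the pack's top outline is (131,68), (415,70), (404,500), (128,498), and the label is (188,146), (355,148), (349,436), (187,434).

```bash
cat > q.py <<'E'
import json
from h import *
def quad(name,c,z,x0=0,y0=0,s=1):
    pose=[np.array(a) for a in json.load(open(f'pics/{name}.json'))]
    P=np.array([plane('wrist',((x+.5)/s-.5+x0,(y+.5)/s-.5+y0),z,pose)[:2] for x,y in c])
    e=P-np.roll(P,-1,0); L=np.linalg.norm(e,axis=1)
    ang=[np.degrees(np.arctan2(*v[::-1]))%90 for v in e]
    print(z,P.mean(0),'sides',L,'ang',np.array(ang)); return P
E
python3 - <<'E'
from q import *
print(quad('w1',[(131,68),(415,70),(404,500),(128,498)],80,275,90,5))
quad('w1',[(188,146),(355,148),(349,436),(187,434)],80,275,90,5)
quad('w1',[(43,0),(473,0),(452,538),(43,530)],46,275,90,5)
# cross check with top camera: label by threshold
t=cv2.imread('pics/top0.png'); c=np.array([(238,108),(370,140),(356,210),(222,178)])
print(np.mean([plane('top',((x+.5)/6-.5+310,(y+.5)/6-.5+145),80) for x,y in c],0))
# side
c=np.array([(172,133),(264,133),(258,280),(165,280)])
print(np.mean([plane('side',((x+.5)/8-.5+255,(y+.5)/8-.5+145),80) for x,y in c],0))
E
```

```text
80 [ 547.67 -228.86] sides [38.59 61.06 39.66 60.94] ang [76.83 76.79 76.64 75.79]
[[ 536.12 -194.83]
 [ 573.69 -203.63]
 [ 559.73 -263.07]
 [ 521.15 -253.91]]
80 [ 547.53 -229.56] sides [22.79 40.71 22.97 40.66] ang [76.51 76.65 76.37 76.41]
46 [ 544.97 -230.74] sides [67.69 88.94 68.84 87.47] ang [77.14 76.35 75.89 75.59]
[ 545.75 -231.22   80.  ]
[ 547.38 -228.33   80.  ]
```

Three views agree: the pack is at about (547.3, −229.7) with yaw −13.5°, and the sizes are plausible (39.1×61 mm against 40×62). Next I go over it and descend with the jaws open.

Call:
move_arm(rows=[[15.5,49.5,0,-0.008,-1],[15.5,49.5,0,-0.008,-1],[15.5,49.5,-20,-0.008,-1],[15.5,49.5,-45,-0.008,-1],[15.5,49.5,-65,-0.008,-1],[15.5,49.5,-80,-0.008,-1],[15.5,49.5,-80,-0.008,-0.1],[15.5,49.5,-80,-0.008,-0.1],[15.5,49.5,-80,-0.008,-0.1]])

```text
t: 2.7
ee_pos: [547.9, -230.5, 52.7]
orientation: [1.381, 1.089, -1.382]
ft_force: [0.1, 0.8, 0.1]
width: 61.3
```

```bash
python3 w.py w2; python3 -c "
from h import *
cv2.imwrite('pics/s2.png',get_image('side')[100:250,200:400].repeat(4,0).repeat(4,1)[:600,:800])"
```

```text
2.7 [ 547.89 -230.53   52.66] -13.532195424146066 [0.07 0.78 0.1 ] 61.31505516086277 [-0.42  0.61  1.79 -0.    0.74 -0.18]
```

View pics/w2.png

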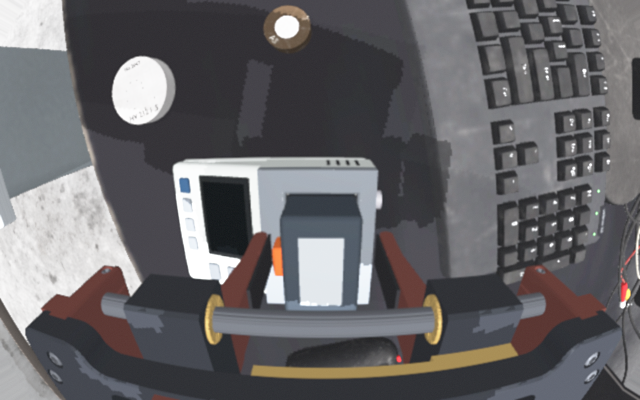

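View pics/s2.png

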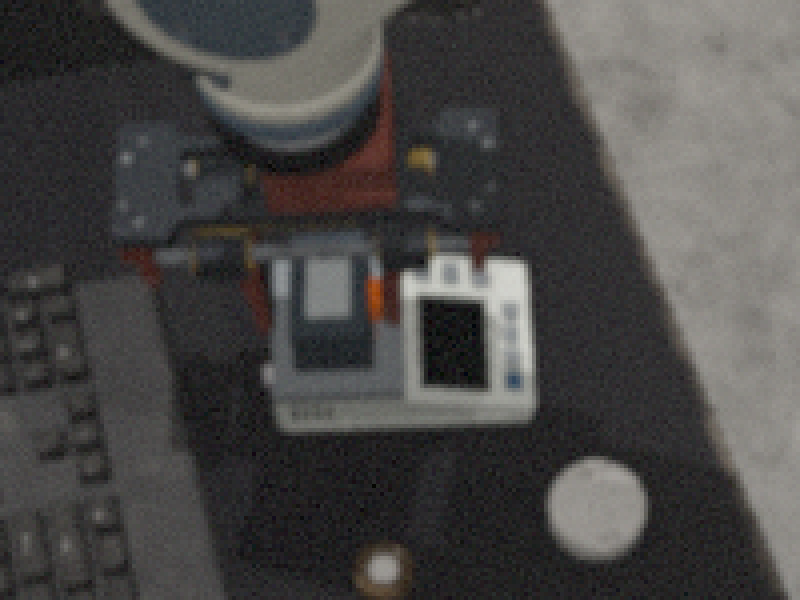

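The fingers straddle the pack. The tab is on the left pad's side at (278,257), and the housing is clear. I go slightly lower and close in steps, watching the force.

Call:
move_arm(rows=[[0,0.5,-3,0,-0.1],[0,0.5,-3,0,-0.1],[0,0.5,-3,0,-0.1]])

```text
t: 3.18
ee_pos: [547.3, -229.7, 49.3]
orientation: [1.38, 1.091, -1.383]
ft_force: [-1.8, 1.2, 0.4]
width: 48.5
```

Call:
move_arm(rows=[[0,0,0,0,0.02],[0,0,0,0,0.02]])

```text
t: 3.42
ee_pos: [547.0, -229.6, 49.3]
orientation: [1.38, 1.091, -1.383]
ft_force: [-3.2, 0.8, 2.8]
width: 43.1
```

Call:
move_arm(rows=[[-1,0.2,0,0,0.02],[-1,0.2,0,0,0.07],[-1,0.2,0,0,0.07]])

```text
t: 3.8
ee_pos: [546.6, -229.6, 49.3]
orientation: [1.38, 1.09, -1.382]
ft_force: [1.1, 0.3, -0.7]
width: 40.8
```

Call:
move_arm(rows=[[0,0,0,0,0.1],[0,0,0,0,0.1]])

```text
t: 4.05
ee_pos: [546.8, -229.7, 49.3]
orientation: [1.38, 1.09, -1.382]
ft_force: [0.8, 0.5, -1.1]
width: 40.1
```

Call:
move_arm(rows=[[0,0,0,0,0.5],[0,0,0,0,0.5],[0,0,0,0,0.5]])

```text
t: 4.42
ee_pos: [546.8, -229.7, 49.3]
orientation: [1.38, 1.09, -1.382]
ft_force: [-0.2, 0.0, -1.9]
width: 39.6
```

Call:
move_arm(rows=[[0,0,1,0,0.5],[0,0,2,0,0.5],[0,0,3,0,0.5],[0,0,4,0,0.5]])

```text
t: 4.92
ee_pos: [546.8, -229.7, 53.4]
orientation: [1.38, 1.09, -1.382]
ft_force: [0.0, -0.2, -1.9]
width: 39.6
```

The tab is flush (39.6 mm), and the only load is about the pack's weight. I keep drawing it up.

Call:
move_arm(rows=[[0,0,3,0,0.5],[0,0,6,0,0.5],[0,0,9,0,0.5],[0,0,12,0,0.5],[0,0,15,0,0.5],[0,0,15,0,0.5]])

```text
t: 5.68
ee_pos: [547.0, -229.8, 68.7]
orientation: [1.381, 1.089, -1.382]
ft_force: [0.3, -0.2, -1.4]
width: 39.8
```

```bash
python3 w.py w3; python3 -c "
from h import *
cv2.imwrite('pics/s3.png',get_image('side')[100:250,200:400].repeat(4,0).repeat(4,1)[:600,:800])"
```

```text
5.675 [ 546.98 -229.76   68.73] -13.525853728286949 [ 0.35 -0.23 -1.42] 39.804176027592796 [-0.42  0.59  1.79 -0.    0.77 -0.18]
```

View pics/s3.png

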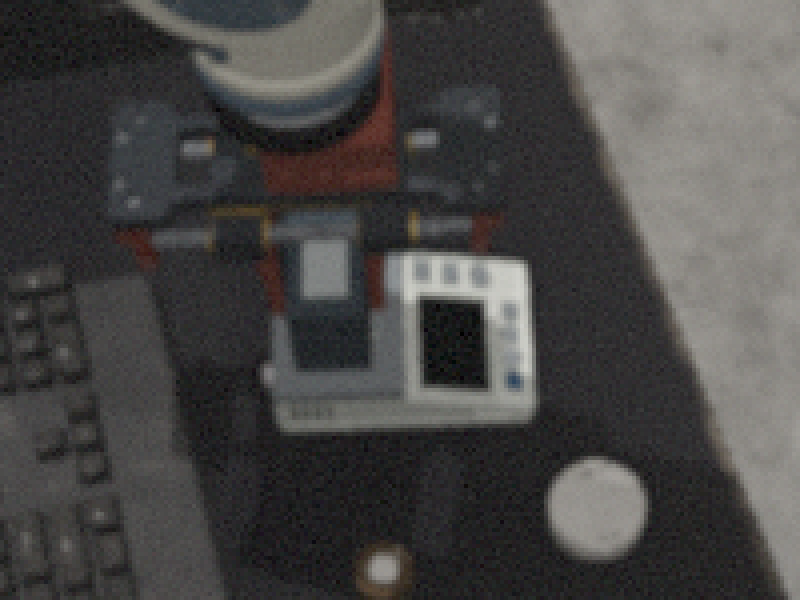

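View pics/w3.png

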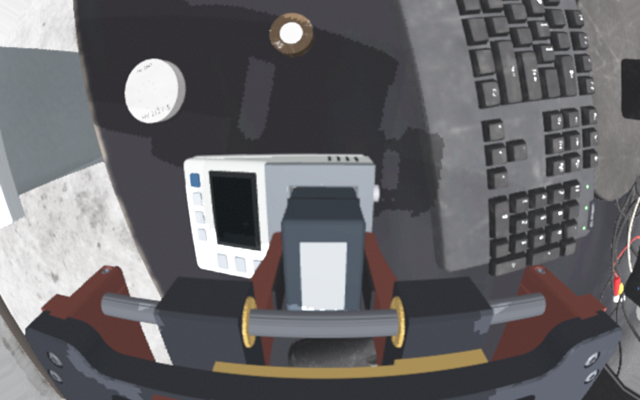

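The pack comes up with the gripper. I lift it clear, then carry it to beside the charger with the camera over the charger bay.

Call:
move_arm(rows=[[0,0,8,0,0.5],[0,0,18,0,0.5],[0,0,32,0,0.5],[0,0,50,0,0.5],[0,15,60,0,0.5],[0,50,60,0.07,0.5],[-4,90,60,0.14,0.5],[-8,130,60,0.21,0.5],[-10,165,55,0.285,0.5],[-10,190,45,0.285,0.5],[-10,195,40,0.285,0.5],[-10,195,40,0.285,0.5]])

```text
t: 7.28
ee_pos: [536.5, -34.3, 108.4]
orientation: [1.171, 1.234, -1.174]
ft_force: [0.5, -0.3, -2.3]
width: 40.2
```

```bash
python3 w.py w4; python3 -c "
from h import *
cv2.imwrite('pics/s4.png',get_image('side'))
crop(cv2.imread('pics/w4.png'),220,60,420,210,4,'w4c.png')"
```

```text
7.275 [536.53 -34.29 108.44] 2.855401147893045 [ 0.54 -0.34 -2.34] 40.180893082569156 [-0.09  0.46  1.9  -0.    0.79 -0.14]
```

View pics/w4.png

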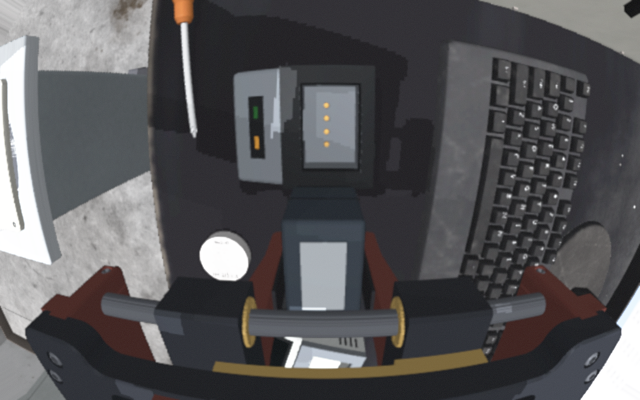

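View pics/w4c.png

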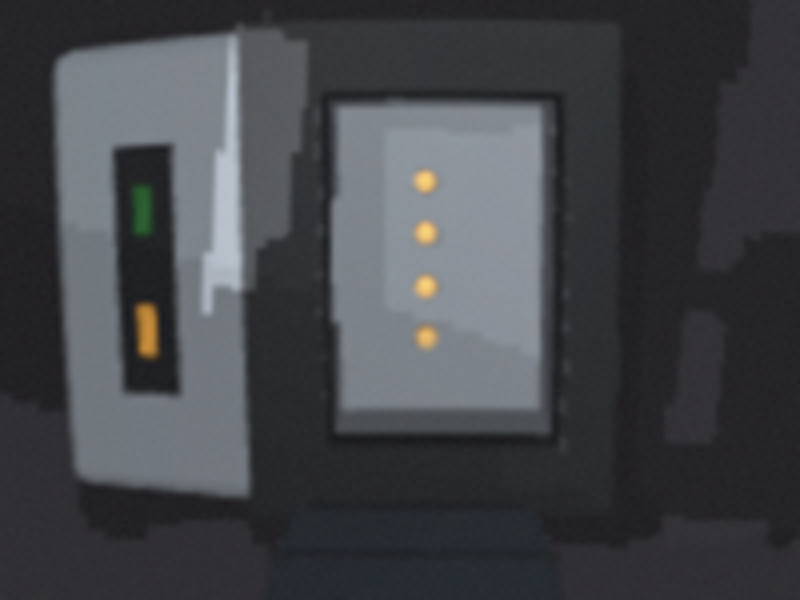

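View pics/s4.png

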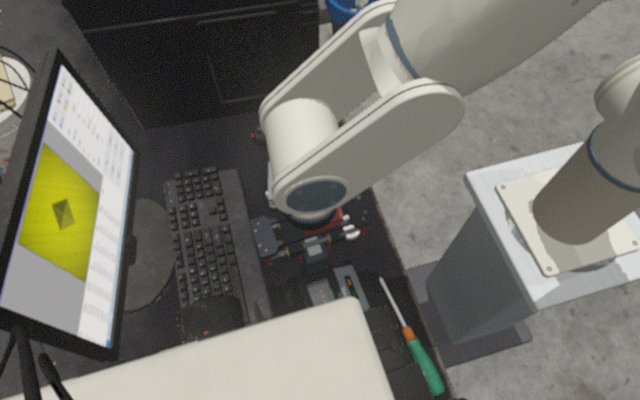

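The bay's rim in the crop is (322,95), (561,95), (556,438), (330,438). The flat top's outline is (238,28), (620,22), (613,510), (250,497), and the pins are centred at (426,260). The lamps (console) are on the −x side, as expected.

Run:
```python
from q import *
quad('w4',[(322,95),(561,95),(556,438),(330,438)],46,220,60,4)
quad('w4',[(332,102),(552,102),(550,432),(336,432)],45,220,60,4)
P=quad('w4',[(238,28),(620,22),(613,510),(250,497)],46,220,60,4)
print(P)
a=np.radians(2.9);print('bay from outline',P.mean(0)+2.5*np.array([np.cos(a),np.sin(a)]))
p=quad('w4',[(425,181),(426,233),(426,287),(427,338)],19,220,60,4);print(p)
# pack in hand: bottom front edge at +y face
quad('w3',[(300,243),(347,243),(346,310),(300,310)],14+66+19.4)
```

```text
46 [539.03  31.89] sides [42.59 63.29 42.06 63.14] ang [3.21 3.12 3.   3.59]
45 [539.09  31.72] sides [39.37 61.11 39.95 60.96] ang [3.21 3.55 3.   3.01]
46 [536.9   32.11] sides [68.19 91.05 68.88 87.19] ang [4.03 3.55 0.81 3.15]
[[500.28  74.19]
 [568.31  78.99]
 [573.95 -11.89]
 [505.07 -12.86]]
bay from outline [539.4   32.23]
19 [536.3   31.09] sides [10.58 11.03 10.51 32.12] ang [4.06 2.99 4.12 3.71]
[[535.26  47.13]
 [536.01  36.58]
 [536.58  25.57]
 [537.34  15.08]]
99.4 [ 547.57 -230.58] sides [22.21 40.4  24.51 40.41] ang [76.51 77.81 76.52 74.56]
```

Call:
move_arm(rows=[[1,25,0,0.008,0.5],[1.8,50,0,0.008,0.5],[1.8,66,0,0.008,0.5],[1.8,66,0,0.008,0.5],[1.8,66,-10,0.008,0.5],[1.8,66,-20,0.008,0.5],[1.8,66,-20,0.008,0.5]])

```text
t: 8.25
ee_pos: [537.8, 30.3, 87.4]
orientation: [1.166, 1.238, -1.171]
ft_force: [-0.5, 0.2, -2.5]
width: 39.5
```

```bash
python3 w.py w5; python3 -c "
from h import *
crop(cv2.imread('pics/w5.png'),220,120,420,270,4,'w5c.png')
crop(get_image('top'),180,130,280,230,6,'t5.png')"
```

```text
8.25 [537.8   30.32  87.42] 3.199312924393738 [-0.53  0.21 -2.46] 39.53833436037328 [ 0.03  0.5   1.9  -0.    0.75 -0.02]
```

View pics/w5c.png

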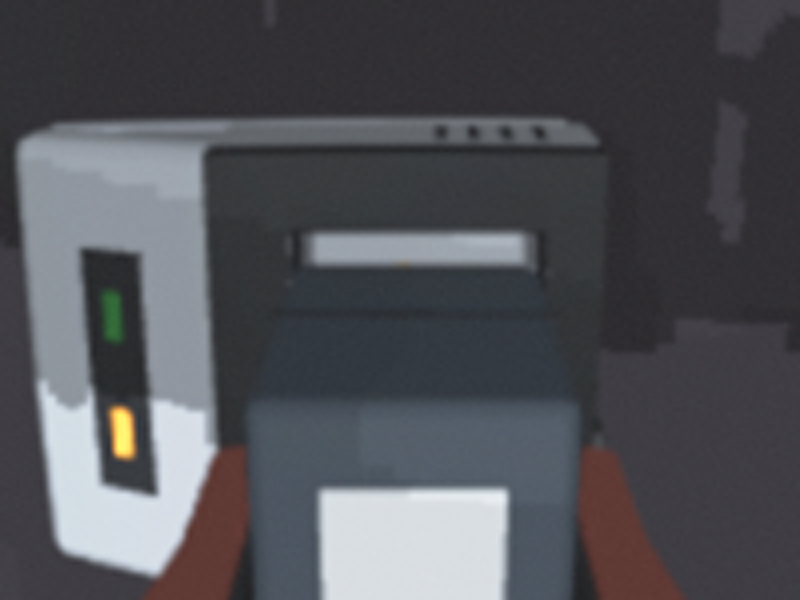

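View pics/t5.png

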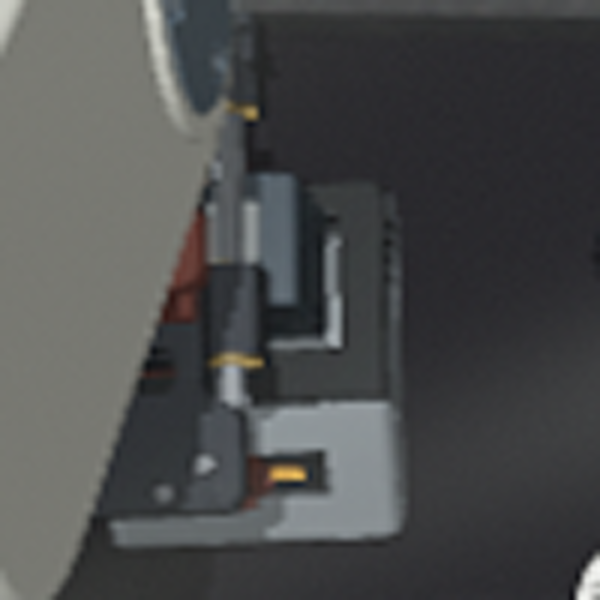

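The +y end of the pack's foot is seen in the crop at (290–543, 268), with the step line at (275–552, 312). The bay's +y rim is at row 232, x 292–545. I'll compare the centres.

Run:
```python
from q import *
P=quad('w5',[(277,312),(553,312),(574,402),(247,402)],58.1,220,120,4); print(P)
pose=[np.array(a) for a in json.load(open('pics/w5.json'))]
w=lambda x,y,z: plane('wrist',((x+.5)/4-.5+220,(y+.5)/4-.5+120),z,pose)
a=np.radians(3.3);ux=np.array([np.cos(a),np.sin(a),0]);uy=np.array([-ux[1],ux[0],0])
def loc(p): d=p-np.array([538.4,31.8,0]); return np.array([d@ux,d@uy,p[2]])
for n,x,y,z in (('stepL',277,312,58.1),('stepR',553,312,58.1),('topL',247,402,118.1),('topR',580,402,118.1),('footL',290,268,52.1),('footR',543,268,52.1),('rimL',292,232,46),('rimR',545,232,46),('outL',207,150,46),('outR',605,150,46)): print(n,loc(w(x,y,z)))
d=pose[0]-0; print('tcp',loc(d))
```

```text
58.1 [537.39  45.13] sides [45.01 16.37 54.8  16.84] ang [ 3.3  17.89  3.32 73.62]
[[514.85  51.77]
 [559.78  54.35]
 [564.81  38.78]
 [510.1   35.61]]
stepL [-22.36  21.29  58.1 ]
stepR [22.65 21.29 58.1 ]
topL [-19.1   29.73 118.1 ]
topR [ 19.23  29.73 118.1 ]
footL [-20.64  27.04  52.1 ]
footR [21.42 27.04 52.1 ]
rimL [-20.77  31.68  46.  ]
rimR [22.23 31.67 46.  ]
outL [-34.84  46.01  46.  ]
outR [32.03 45.95 46.  ]
tcp [-0.68 -1.44 87.42]
```

In bay-local terms the pack is about 0.5 mm short in x and 1.7 mm short in y. I correct that and lower gently into the mouth.

Call:
move_arm(rows=[[0.4,1.8,0,0,0.5],[0.4,1.8,0,0,0.5],[0.4,1.8,-2,0,0.5],[0.4,1.8,-4,0,0.5],[0.4,1.8,-6,0,0.5],[0.4,1.8,-8,0,0.5],[0.4,1.8,-10,0,0.5]])

```text
t: 9.22
ee_pos: [538.9, 32.3, 78.1]
orientation: [1.167, 1.237, -1.17]
ft_force: [-0.3, 0.2, -3.0]
width: 39.7
```

Call:
move_arm(rows=[[0,0,-1.5,0,0.5],[0,0,-3,0,0.5],[0,0,-4.5,0,0.5],[0,0,-6,0,0.5]])

```text
t: 9.72
ee_pos: [539.3, 31.8, 73.0]
orientation: [1.166, 1.236, -1.169]
ft_force: [-0.8, -6.0, 2.3]
width: 39.5
```

Call:
move_arm(rows=[[0,0,-1.5,0,0.5],[0,0,-3,0,0.5],[0,0,-4.5,0,0.5],[0,0,-6,0,0.5]])

```text
t: 10.22
ee_pos: [539.3, 31.7, 66.8]
orientation: [1.166, 1.236, -1.169]
ft_force: [0.2, -3.9, 0.8]
width: 39.9
```

Call:
move_arm(rows=[[0,-0.6,-1.5,0,0.5],[0,-0.6,-3,0,0.5],[0,-0.6,-5,0,0.5],[0,-0.6,-7,0,0.5],[0,-0.6,-9,0,0.5]])

```text
t: 10.85
ee_pos: [539.3, 31.1, 57.7]
orientation: [1.166, 1.236, -1.169]
ft_force: [0.5, -0.5, -2.6]
width: 39.9
```

Call:
move_arm(rows=[[0,0,-1,0,0.5],[0,0,-2,0,0.5],[0,0,-3,0,0.5],[0,0,-4,0,0.5]])

```text
t: 11.35
ee_pos: [539.3, 31.1, 53.8]
orientation: [1.166, 1.236, -1.169]
ft_force: [-1.9, 0.3, 2.0]
width: 40.2
```

Call:
move_arm(rows=[[0,0,-1,0,0.5],[0,0,-2,0,0.5],[0,0,-3,0,0.5],[0,0,-3.5,0,0.5]])

```text
t: 11.85
ee_pos: [539.3, 31.1, 50.3]
orientation: [1.166, 1.236, -1.169]
ft_force: [-2.1, -0.8, 4.1]
width: 40.0
```

Call:
move_arm(rows=[[0,0,-0.5,0,0.5],[0,0,-1,0,0.5],[0,0,-1,0,0.5]])

```text
t: 12.22
ee_pos: [539.3, 31.1, 49.3]
orientation: [1.166, 1.236, -1.169]
ft_force: [-1.9, 0.6, 4.8]
width: 39.8
```

Call:
move_arm(rows=[[0,0,-0.5,0,0.5],[0,0,-1,0,0.5],[0,0,-1,0,0.5]])

```text
t: 12.6
ee_pos: [539.3, 31.2, 49.2]
orientation: [1.166, 1.236, -1.169]
ft_force: [-5.9, 1.2, 15.3]
width: 39.8
```

It's home on the floor at 15 N. I let the tab out gradually while still holding down.

Call:
move_arm(rows=[[0,0,-0.5,0,0.05],[0,0,-0.5,0,0.02],[0,0,-0.5,0,0.0],[0,0,-0.5,0,-0.03],[0,0,-0.5,0,-0.03]])

```text
t: 13.22
ee_pos: [539.2, 31.2, 48.6]
orientation: [1.166, 1.236, -1.169]
ft_force: [-3.9, 0.5, 1.7]
width: 45.2
```

```bash
python3 w.py w6; python3 -c "
from h import *
crop(cv2.imread('pics/w6.png'),180,140,440,330,3,'w6c.png')"
```

```text
13.225 [539.19  31.21  48.56] 3.250411275275014 [-3.85  0.51  1.65] 45.204450642686076 [ 0.04  0.57  1.91 -0.    0.67 -0.02]
```

View pics/w6c.png

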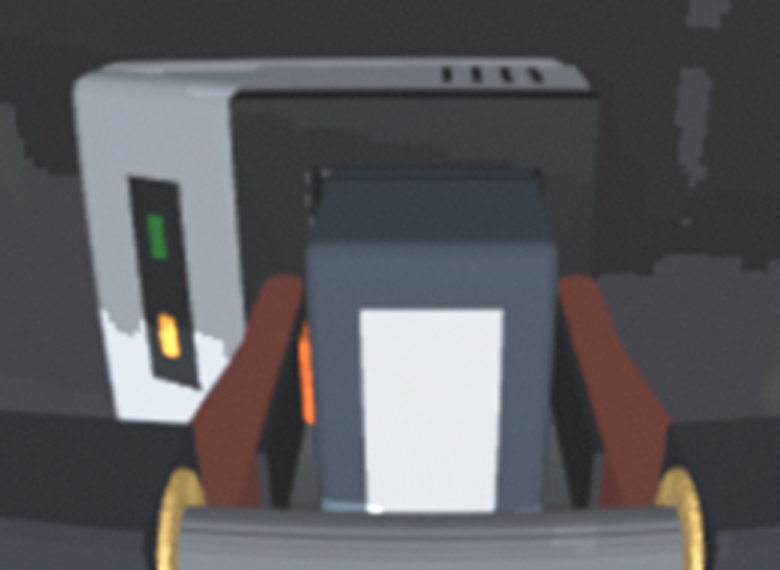

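The tab (orange, at (308,375) in the crop) is springing out. I open the jaws, rise, and check height and tab.

Call:
move_arm(rows=[[0,0,1,0,-0.5],[0,0,1,0,-0.6],[0,0,1,0,-0.6],[0,0,20,0,-0.6],[0,0,45,0,-0.6],[0,-20,75,0,-0.6],[0,-55,82,0,-0.6],[0,-55,82,0,-0.6],[0,-55,82,0,-0.6]])

```text
t: 14.4
ee_pos: [539.1, -23.6, 130.4]
orientation: [1.166, 1.236, -1.17]
ft_force: [0.1, 0.6, -0.5]
width: 70.3
```

```bash
python3 w.py w7; python3 -c "
from h import *
crop(cv2.imread('pics/w7.png'),260,60,400,210,4,'w7c.png')
crop(get_image('top'),185,130,265,230,6,'t7.png')
crop(get_image('side'),290,250,380,320,8,'s7.png')"
```

```text
14.4 [539.11 -23.58 130.38] 3.2093842895196 [ 0.11  0.64 -0.53] 70.33736770863288 [-0.07  0.43  1.88 -0.    0.83 -0.12]
```

View pics/w7c.png

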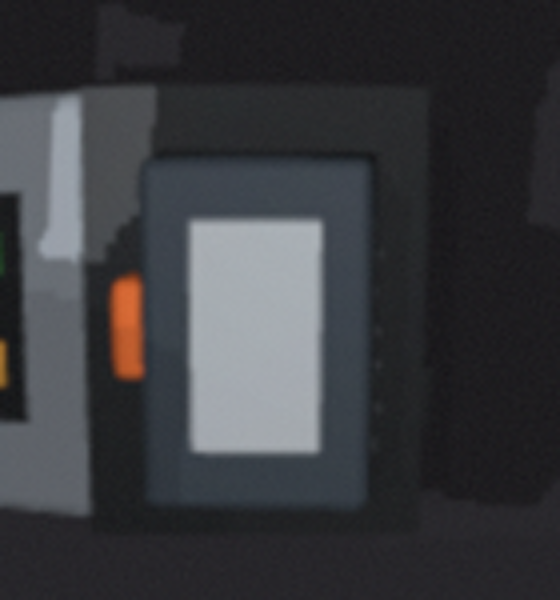

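View pics/t7.png

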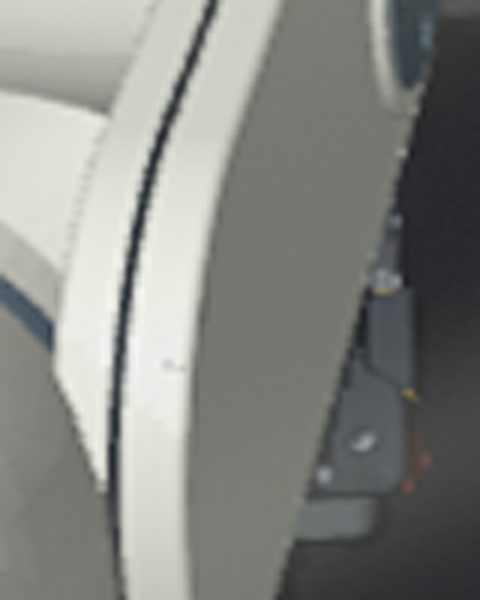

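View pics/s7.png

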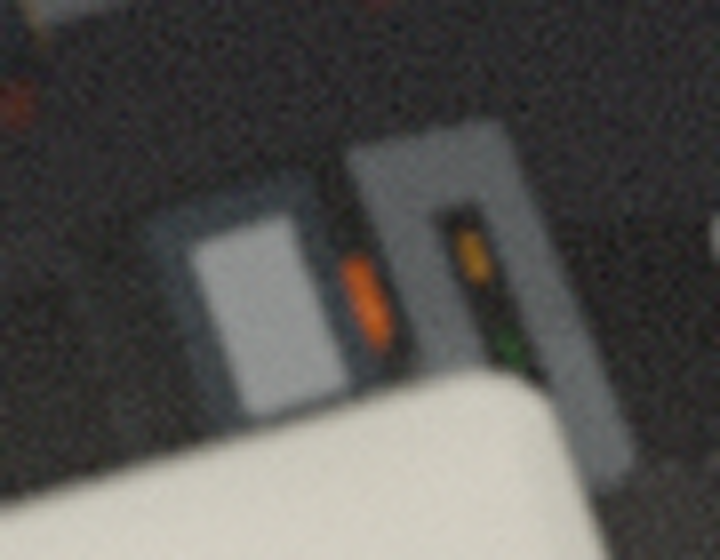

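The tab looks fully out (about 8.5 px, against 8 px in the readout). I'll measure it, then make a gentle confirming press on top near the tab.

Run:
```python
from q import *
for z in (80,85):
    quad('w7',[(189,219),(322,219),(320,453),(190,453)],z,260,60,4)
    quad('w7',[(144,158),(372,158),(368,507),(146,505)],z,260,60,4)
quad('w7',[(110,275),(144,275),(144,381),(114,381)],62,260,60,4)
quad('w1',[(88,212),(130,212),(130,342),(92,342)],62,275,90,5)
```

```text
80 [536.9   31.17] sides [22.59 41.08 22.91 41.08] ang [3.27 3.38 3.27 2.92]
80 [537.27  31.65] sides [38.56 61.57 39.67 61.19] ang [3.3  3.64 2.74 2.62]
85 [536.86  31.87] sides [22.05 40.11 22.37 40.11] ang [3.27 3.38 3.27 2.92]
85 [537.22  32.33] sides [37.66 60.12 38.73 59.75] ang [3.3  3.64 2.74 2.62]
62 [513.14  29.16] sides [ 6.36 20.13  5.71 20.18] ang [2.4  2.29 2.74 4.16]
62 [ 524.36 -224.7 ] sides [ 6.3  19.84  5.79 19.87] ang [76.34 76.2  76.63 77.66]
```

Call:
move_arm(rows=[[-4,20,-20,0,1],[-8,54,-32,0,1],[-8,54,-32,0,1],[-8,54,-38,0,1],[-8,54,-42,0,1],[-8,54,-44,0,1],[-8,54,-46,0,1]])

```text
t: 15.42
ee_pos: [531.1, 30.5, 84.1]
orientation: [1.165, 1.237, -1.17]
ft_force: [0.1, 0.6, 0.6]
width: 4.2
```

Call:
move_arm(rows=[[0,0,-1,0,1],[0,0,-2,0,1],[0,0,-3,0,1]])

```text
t: 15.8
ee_pos: [531.6, 30.5, 81.4]
orientation: [1.166, 1.236, -1.169]
ft_force: [-0.1, -1.0, 2.6]
width: 0.4
```

Call:
move_arm(rows=[[0,0,-0.7,0,1],[0,0,-0.7,0,1]])

```text
t: 16.05
ee_pos: [531.8, 30.5, 80.9]
orientation: [1.166, 1.236, -1.168]
ft_force: [-0.1, -0.9, 3.4]
width: 0.3
```

Call:
move_arm(rows=[[0,0,-0.7,0,1],[0,0,-1.2,0,1],[0,0,-1.2,0,1]])

```text
t: 16.42
ee_pos: [533.0, 30.5, 80.5]
orientation: [1.167, 1.234, -1.167]
ft_force: [1.0, -1.2, 7.4]
width: 0.9
```

Call:
move_arm(rows=[[0,0,-0.5,0,1],[0,0,-0.8,0,1],[0,0,-0.8,0,1]])

```text
t: 16.8
ee_pos: [533.8, 30.5, 80.4]
orientation: [1.168, 1.232, -1.165]
ft_force: [0.4, 0.0, 8.9]
width: 0.2
```

Call:
move_arm(rows=[[-1,0,-0.7,0,1],[-1,0,-1.2,0,1],[-1,0,-1.2,0,1]])

```text
t: 17.18
ee_pos: [533.8, 30.4, 80.3]
orientation: [1.169, 1.231, -1.164]
ft_force: [-1.2, -1.4, 13.3]
width: 0.5
```

Call:
move_arm(rows=[[0,0,2,0,1],[0,0,10,0,1],[0,-20,40,0,0.5],[0,-52,50,0,0],[0,-52,50,0,0],[0,-52,50,0,0]])

```text
t: 17.92
ee_pos: [533.3, -21.2, 129.9]
orientation: [1.169, 1.232, -1.165]
ft_force: [-0.2, -0.1, -1.0]
width: 36.7
```

```bash
python3 w.py w8; python3 -c "
from h import *
crop(cv2.imread('pics/w8.png'),220,60,420,210,4,'w8c.png')
"
```

```text
17.925 [533.29 -21.23 129.92] 3.2370632253737344 [-0.17 -0.1  -0.97] 36.66874549146462 [-0.06  0.42  1.9  -0.    0.82 -0.12]
```

View pics/w8c.png

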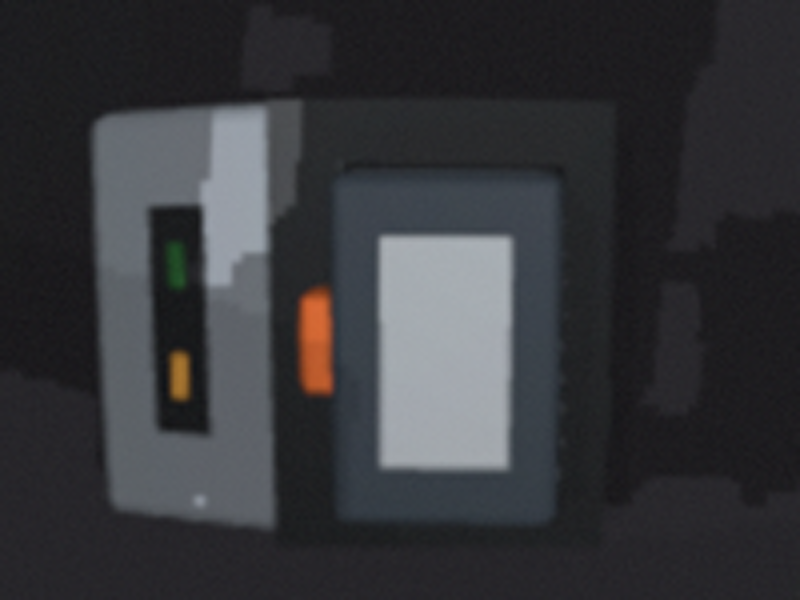

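The tab is out by 6 mm (crop x 300–333) and the pack is level in the bay. Next, a quick check of the bystanders, then hand-in.

Run:
```python
from h import *
a=cv2.imread('pics/top0.png');b=get_image('top');cv2.imwrite('pics/t9.png',b)
s0=cv2.imread('pics/side0.png');s=get_image('side');cv2.imwrite('pics/s9.png',s)
for n,(x0,y0,x1,y1) in dict(spec=(275,160,300,185),block=(272,214,306,248),mouse=(412,152,458,222)).items(): print(n,cv2.absdiff(a[y0:y1,x0:x1],b[y0:y1,x0:x1]).mean())
for n,(x0,y0,x1,y1) in dict(spec=(285,232,308,254),block=(332,210,366,242),mouse=(246,112,302,148)).items(): print('side',n,cv2.absdiff(s0[y0:y1,x0:x1],s[y0:y1,x0:x1]).mean())
```

```text
spec 4.3232
block 7.094867358708189
mouse 2.143478260869565
side spec 33.36758893280632
side block 65.98345588235294
side mouse 89.06299603174604
```

View pics/t9.png

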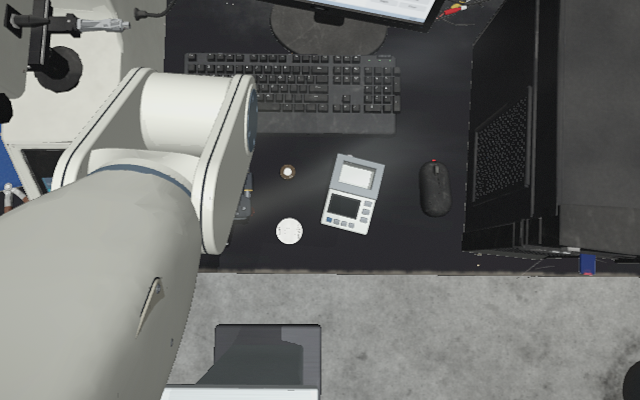

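The top view shows the specimen (287,172), block (289,231) and mouse (434,188) unmoved, and the readout bay empty.

```bash
python3 -c "
from workcell import ctrl
print(ctrl.close_job())"
```

```text
the job is handed in; nothing more can be done
None
```

The battery pack is out of the readout and standing latched in the charger, tab facing the console as before. I handed the job in at about 18 s of the 54 s allowed.

- **Removal:** I squeezed the tab flush (jaw opening 39.6 mm) and drew the pack straight up. The readings during the pull showed only about the pack's own weight, so the latch was not strained.
- **Charging:** I felt the pack down into the charger bay, with at most about 6 N sideways. It reached the floor at 15 N. I let the tab out while holding down, then made a gentle confirming press of 13 N on top.
- **Last checks that agree:**
  - The tab's visible width, about 6 mm, matches the latched pack in the readout.
  - The pack's top was first touched about 1.5 mm above its home height, which fits the 1–2 mm rise of a latched pack rather than the 5 mm of an unlatched one.
  - The top view shows the specimen, block and mouse at their starting pixels.
- **Weaker points:**
  - The side camera could not check the bystanders, because its picture differences there were large; I took that as the arm being in the way but did not view that picture.
  - I felt no separate click during the confirming press, so the latch probably caught when the tab was released.
  - The tool drifted about 3 mm in x while pressing.

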